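# Load the reagent cartridges into the gravity magazine and click its load switch

## Task

Load the three reagent cartridges into the leaning tube magazine one at a time, caps up: blue first, then yellow, then red, letting each one go so that it slides down on to the one before. When all three are in and released, press on the top of the red one along the tube, gently and just until the load switch at the foot clicks, without pushing the switch lever into overtravel, then take your hand away so that the stack springs back up. Leave everything else on the worktop where it is.

Things in the scene. Friction and masses are not known exactly. Their poses are not given: they have to be found in the camera images.
- tube: white magazine tube fixed on its stand, leaning 25 degrees from upright, blue flared mouth towards the robot; 8 mm slot along the robot's side. Slippery bore 30 mm, outside 36 mm. z axis: the tube's axis, up out of the mouth; y level; x away from the slot. Origin on the axis near the foot, 84 mm below the rim. Loaded cartridges keep their cap towards +z.
- mouth (a point): centre of the tube's mouth, on its axis, level with the rim, 84 mm up the axis from the tube's origin; the flare opens the bore to about 37 mm over the last 8 mm and is about 46 mm across outside. A cartridge let go with its foot less than about 15 mm below the rim may tip over on the flare and stick; deeper, it slides down by itself.
- stack_foot (a point): nominal bottom of the stack (the tube's origin). The stack stands on the switch roller, whose bracket is set anywhere within 2.5 mm up or down the axis of this point (not reported): loaded cartridges rest with centres about 16, 48 and 80 mm up the axis, give or take 2.5 mm, and the third stands about 12 mm proud of the rim.
- lever (a joint): roller lever of the switch at the tube's foot, rad: 0 = up; grows as the stack is pushed down, 0.1 rad per 3 mm. Clicks at 0.10 (3 mm, about 4.5 N along the tube); beyond 0.22 (6.6 mm, 7.5 N) is overtravel, which harms it. Sprung: yields from about 2 N, more than the stack's weight, stiffens 0.9 N per mm, returns when let go.
- blue_cartridge: loose reagent cartridge, a short plain white drum with a blue cap on its upper end and a thin blue band lower down, diameter 26 mm, height 32 mm, 11 to 23 g. It starts standing on the worktop, cap up. Origin at its centre, 16 mm below the cap's flat top; its z axis points out of the cap.
- yellow_cartridge: loose reagent cartridge, a short plain white drum with a yellow cap on its upper end and a thin yellow band lower down, diameter 26 mm, height 32 mm, 11 to 23 g. It starts standing on the worktop, cap up. Origin at its centre, 16 mm below the cap's flat top; its z axis points out of the cap.
- red_cartridge: loose reagent cartridge, a short plain white drum with a red cap on its upper end and a thin red band lower down, diameter 26 mm, height 32 mm, 11 to 23 g. It starts standing on the worktop, cap up. Origin at its centre, 16 mm below the cap's flat top; its z axis points out of the cap.
- strip_vial: loose bystander, to be left where it is: white vial with a green cap, 46 mm wide, 98 mm tall; origin at the centre of its underside
- stain_bottle: loose bystander, to be left where it is: small brown bottle with a white cap, 45 mm wide, 98 mm tall; origin at the centre of its underside
- timer: loose bystander, to be left where it is: white bench timer, 60 x 68 x 24 mm; origin at the centre of its underside
- coverslip_box: loose bystander, to be left where it is: white and blue carton, 42 x 60 x 30 mm; origin at the centre of its underside
- oil_bottle: loose bystander, to be left where it is: small amber dropper bottle with a black cap, 25 mm wide, 62 mm tall; origin at the centre of its underside
- tape_roll: loose bystander, to be left where it is: roll of beige tape lying flat, 100 mm across, 25 mm high; origin at the centre of its underside

How it is judged:
By the outcome, as a careful person would: the job done as asked, in the order asked, and still so for the second after the job is handed in, with the robot touching nothing.
It also fails if it takes over 72 s, if anything falls off the work surface, if the arm or the gripper's body presses on something with over 40 N, if the wrist force passes 120 N, or if a joint passes its speed limit or range.

## Robot

A 7-joint arm with a two-finger parallel gripper is mounted at the origin on a cart in front of the work surface, level with it; the furniture and walls round the work are solid. World frame = base frame: x ahead of the robot, y to its left, z up, the work surface at z = 0. Lengths are in mm, angles in rad, forces in N, time in s.
With the tool pointing down it reaches from about 400 to 900 mm from the base axis. Payload 5.5 kg.
Tool frame: the origin (TCP) lies at the very end of the fingers, on their centre line; the grasp point (between the pads) lies 19 mm behind it (grip_point_offset is the distance from the TCP to the grasp point, in mm); z points along the fingers, y is the line along which they close (so a half turn about z gives the same grasp; the last joint's range is limited). The gripper opens to 85 mm and grips with 20 to 120 N. Pads are 22 mm wide; open, the fingers measure 114 mm over their backs; the gripper's body (76 mm by 85 mm) begins 54 mm behind the grasp point. The pads swing forward as they close: fully open they stand 13 mm farther back than shut.
Start: joints at [-0.885, 0.501, -0.427, 1.55, 0.221, 1.138, -0.21], TCP at [266.669, 592.779, 231.31] pointing down, gripper open.
Joint ranges: [-2.88, 2.88], [-0.31, 2.03], [-1.54, 1.56], [0.2, 2.42], [-1.41, 4.55], [0.19, 2.02], [-2.57, 2.57]. Speed limits (rad/s): [2.57, 2.57, 3.14, 3.14, 3.14, 3.14, 3.14].

## Interface

Orientations are given as a unit quaternion [w, x, y, z].
In Python, from station import * gives the robot as it stands.
- The arm moves only by the shell command python3 -m inch 'ROWS' [FORCE]. ROWS is JSON, a list of rows, each an object of numbers: "grip": the opening, from -1 (shut) to 1 (fully open); "dx", "dy", "dz": the shift along the tool's x, y, z in m; "roll": the turn about the tool's z in rad. A call has 1 to 8 rows; each row shifts and turns the commanded pose from where the row before left it, along the tool's axes as they then stand; what a row does not reach is not made up. A row lasts 1/10 s, in which the tool goes at most 50 mm and 8.59 degrees, less where a joint would pass 70% of its speed; a pose out of reach is approached as far as the arm can. A call with a gripper value outside its range is refused whole. The fingers move at their own pace and stop on an object; FORCE is the grip in N (left out, the last holds). Time passes only in rows, so rows that do not move let the fingers close. It gives the time, the measured TCP pose, the force, the opening and the grip force at its end, in the units of the state.
- state(): the state, without advancing time (a new reading comes with each control period).
- snapshot(name): name is "scene" or "top"; returns (picture, depth): 480x640x3 uint8, red, green, blue; 480x640 float32, mm along the optical axis (not along the pixel's ray), 0 where there is no reading.
- get_calibration(name): a dict with "fx", "fy", "cx", "cy" (pixels), "view" (4x4, takes a point from world to camera coordinates). Camera axes: x right, y down, z forward; pixel columns grow to the right and rows downward; lengths in mm; the calibration is good to about 2 mm. A picture is of the moment at which its call begins. get_calibration takes no time and is no camera call.
- hand_in(): hands the job in; it is judged then, once.
The state is a dict: "time_s": time; "joint_pos": joint angles; "qd": joint speeds; "tau": joint torques, N m; "ee_pos": TCP position; "ee_rot": TCP orientation; "ft_force": force on the tool from outside, world axes, zero at the start; "torque": the same for the moment, N m; "opening": finger opening in mm; "grasp_force": force on a finger pad.
Only numpy, scipy, OpenCV 4.12 (cv2) and the standard library are available. Lean on these libraries where they do the work, as an engineer would, in place of code of your own. Each camera call takes 0.05 s, during which the arm holds its last target. There are 200 camera calls.

## Working session

There is one attempt and no reset: what is moved stays moved. The work goes in short steps, Python scripts to look and compute and a shell command to move; the robot and the scene stay as the last step left them, time stands still between calls to the robot, and variables do not carry over. Pictures are saved under pics/ and viewed, at most 10 in all, crops included, and the job is handed in when it is done.

```bash
ls; mkdir -p pics
cat > look.py <<'E'
from station import *
import cv2,numpy as np
def take(n,name):
    im,d=snapshot(n); cv2.imwrite(f'pics/{name}.png',im[:,:,::-1]); np.savez(f'pics/{name}.npz',im=im,d=d); return im,d
def ray(n,u,v):
    c=get_calibration(n);V=np.array(c['view']);R=V[:3,:3];o=-R.T@V[:3,3]
    return o,R.T@np.array([(u-c['cx'])/c['fx'],(v-c['cy'])/c['fy'],1.])
def atz(n,u,v,z):
    o,r=ray(n,u,v); return o+r*(z-o[2])/r[2]
def cloud(n,d):
    c=get_calibration(n);V=np.array(c['view']);v,u=np.mgrid[:480,:640]
    P=np.stack([(u-c['cx'])/c['fx']*d,(v-c['cy'])/c['fy']*d,d],-1)
    return (P-V[:3,3])@V[:3,:3]
E
python3 - <<'E'
from look import *
for n in('scene','top'): take(n,n+'0'); print(get_calibration(n))
print(state())
E
```

```text
pics
{'fx': 594.925805784846, 'fy': 594.925805784846, 'cx': 325.7377472992071, 'cy': 238.20606237504154, 'view': array([[ 7.89950093e-01, -6.13121178e-01,  7.82768688e-03,
        -3.53753984e+02],
       [-4.62362889e-01, -6.03999696e-01, -6.49157089e-01,
         3.93377280e+02],
       [ 4.02739879e-01,  5.09182470e-01, -7.60614095e-01,
         1.15523572e+03],
       [ 0.00000000e+00,  0.00000000e+00,  0.00000000e+00,
         1.00000000e+00]])}
{'fx': 520.0985498707331, 'fy': 520.0985498707331, 'cx': 321.86706912743784, 'cy': 245.3356749772886, 'view': array([[-2.61501270e-02, -9.99594209e-01, -1.12954675e-02,
         1.23022885e+02],
       [-9.93330663e-01,  2.72522526e-02, -1.12033513e-01,
         5.34470687e+02],
       [ 1.12295878e-01,  8.29044365e-03, -9.93640229e-01,
         1.44392551e+03],
       [ 0.00000000e+00,  0.00000000e+00,  0.00000000e+00,
         1.00000000e+00]])}
{'time_s': 0.1, 'joint_pos': array([-0.88480189,  0.50178933, -0.42676137,  1.55136031,  0.22081901,
        1.13827849, -0.21032771]), 'qd': array([ 0.00041153, -0.00117347,  0.00029192, -0.00363455, -0.00027381,
        0.00174798, -0.00113978]), 'tau': array([-1.06238876e-02, -5.70809126e+01, -5.83893791e+00, -2.81747103e+01,
        1.03542095e-02,  5.77311614e-03,  4.37202360e-06]), 'ee_pos': array([266.50864492, 592.16257638, 230.33069716]), 'ee_rot': array([-2.04018922e-04,  2.09830485e-01,  9.77737374e-01, -8.67733986e-04]), 'ft_force': array([-0.01787869,  0.03629184,  0.21684509]), 'torque': array([-0.00316078, -0.01138542,  0.02898549]), 'grasp_force': 0.0, 'opening': 85.32263383007172}
```

View pics/scene0.png

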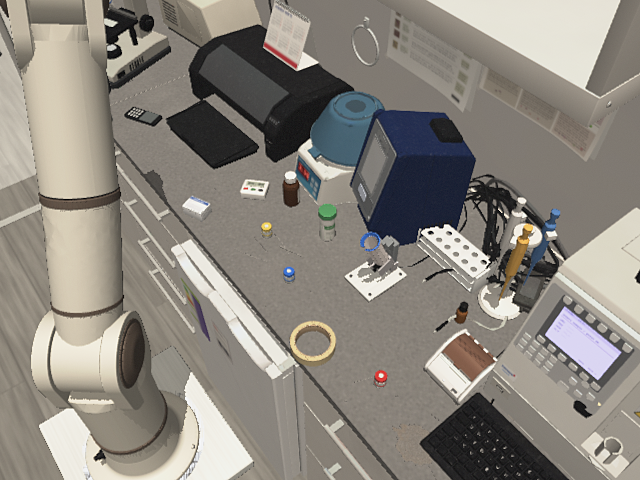

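View pics/top0.png

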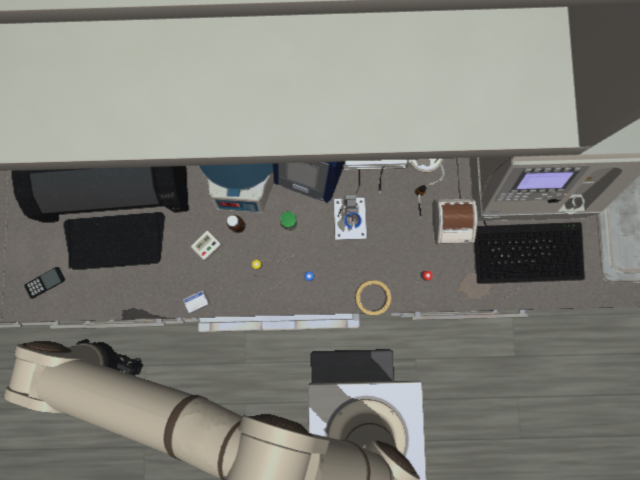

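Scene view: blue cap at (289,273), yellow (266,230), red (381,378), and the tube's blue mouth ring at (371,243). Top view: the caps are at (309,276), (256,265) and (428,275), the mouth at (352,220).

```bash
cat > meas.py <<'E'
from look import *
def hsv(n): 
    f=np.load(f'pics/{n}.npz'); return cv2.cvtColor(f['im'],cv2.COLOR_RGB2HSV),f['d']
H={'blue':(100,125),'yellow':(20,34),'red':(0,6)}
def blob(h,c,u,v,r=14):
    lo,hi=H[c]; m=cv2.inRange(h,(lo,120,70),(hi,255,255)); 
    if c=='red': m|=cv2.inRange(h,(174,120,70),(180,255,255))
    w=np.zeros_like(m); w[int(v)-r:int(v)+r,int(u)-r:int(u)+r]=255; return m&w
E
python3 - <<'E'
from meas import *
px={'scene':{'blue':(289,273),'yellow':(266,230),'red':(381,378)},'top':{'blue':(309,276),'yellow':(256,265),'red':(428,275)}}
for n in px:
    h,d=hsv(n+'0'); C=cloud(n,d)
    for c,(u,v) in px[n].items():
        m=blob(h,c,u,v)>0; vs,us=np.nonzero(m); p=C[m&(d>0)]
        t=p[p[:,2]>np.percentile(p[:,2],90)-4]
        print(n,c,m.sum(),us.mean().round(1),vs.mean().round(1),'ray z=30',atz(n,us.mean(),vs.mean(),30).round(1),'depth top',np.median(t,0).round(1),len(t),((t.max(0)+t.min(0))/2).round(1))
for n,u,v in(('scene',371,243),('top',352,220)):
    h,d=hsv(n+'0'); C=cloud(n,d); m=blob(h,'blue',u,v,20)>0
    p=C[m&(d>0)]; vs,us=np.nonzero(m)
    print(n,'mouth',m.sum(),us.min(),us.max(),vs.min(),vs.max(),p.mean(0).round(1),p.min(0).round(1),p.max(0).round(1))
    try: 
        e=cv2.fitEllipse(cv2.convexHull(np.stack([us,vs],1).astype(np.int32))); print(e)
    except Exception as x: print(x)
ims=[cv2.resize(np.load(f'pics/{n}0.npz')['im'][v-40:v+60,u-50:u+50],(400,400),interpolation=cv2.INTER_CUBIC) for n,u,v in(('scene',375,255),('top',350,215))]
cv2.imwrite('pics/crop.png',np.hstack(ims)[:,:,::-1])
# plate and heights
h,d=hsv('top0');C=cloud('top',d)
for u,v in((285,180),(320,155),(300,100),(350,100),(340,235),(362,235),(337,203),(363,203)): print(u,v,C[v,u].round())
E
```

```text
scene blue 70 288.6 271.7 ray z=30 [450.3 144.9  30. ] depth top [451.3 142.3  32.7] 41 [450.9 145.1  34. ]
scene yellow 68 266.3 227.2 ray z=30 [487.  291.6  30. ] depth top [484.9 292.7  31.3] 41 [487.3 293.2  32.6]
scene red 108 380.4 376.5 ray z=30 [ 443.  -187.8   30. ] depth top [ 442.9 -187.3   32.4] 66 [ 442.8 -187.2   33.2]
top blue 53 308.9 275.9 ray z=30 [451.9 147.5  30. ] depth top [454.1 146.8  35.5] 27 [451.5 148.4  35.9]
top yellow 56 256.1 264.0 ray z=30 [489.5 296.   30. ] depth top [488.6 298.3  37. ] 15 [489.3 295.5  38.1]
top red 59 427.2 275.1 ray z=30 [ 445.3 -185.1   30. ] depth top [ 445.3 -180.3   36.5] 21 [ 443.8 -183.6   37.5]
scene mouth 130 360 379 231 250 [595.4  35.3 145. ] [564.7   3.5  -1.3] [686.2 145.  167.6]
((369.92987060546875, 240.95494079589844), (17.82728385925293, 20.944650650024414), 48.252323150634766)
top mouth 71 345 360 213 227 [588.3  26.1 154.2] [569.8   6.2  57.8] [617.9  45.9 169.4]
((352.3067932128906, 219.8898162841797), (15.24831771850586, 15.891002655029297), 86.18476104736328)
285 180 [699. 200. 157.]
320 155 [599. 102. 718.]
300 100 [687. 131. 720.]
350 100 [684.  54. 722.]
340 235 [569.  56.   7.]
362 235 [565.  -7.  20.]
337 203 [662.  62.  10.]
363 203 [660. -13.  13.]
```

View pics/crop.png

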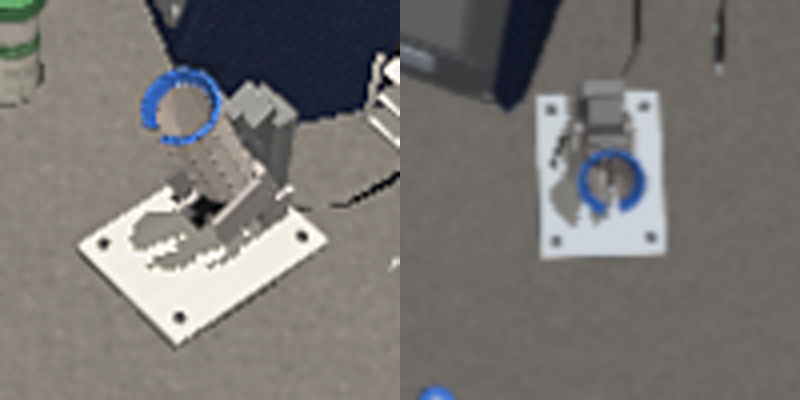

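The crop shows the flare ring whole in both views. Its centre is near scene (370.1,241.3) and top (352.5,220.2), and the slot gap faces the robot. Next I triangulate it.

```bash
python3 - <<'E'
from look import *
def tri(a,b):
    o1,r1=ray('scene',*a);o2,r2=ray('top',*b)
    A=np.stack([r1,-r2],1);s=np.linalg.lstsq(A,o2-o1,rcond=None)[0];p,q=o1+r1*s[0],o2+r2*s[1];return (p+q)/2,p-q
print('mouth',*tri((370.1,241.3),(352.5,220.2)))
for nm,a,b in(('blue',(288.6,271.7),(308.9,275.9)),('yel',(266.3,227.2),(256.1,264)),('red',(380.4,376.5),(427.2,275.1))): print(nm,*tri(a,b))
# plate corners (top crop) -> yaw
P=[atz('top',300+(x-400)/4,175+y/4,8) for x,y in((536,95),(660,92),(666,255),(540,258))]
print(np.round(P,1),np.mean(P,0)); 
for i,j in((3,0),(2,1)): e=P[j]-P[i];print(np.degrees(np.arctan2(e[1],e[0])),np.hypot(*e[:2]))
for i,j in((1,0),(2,3)): e=P[j]-P[i];print(np.degrees(np.arctan2(-e[0],e[1])),np.hypot(*e[:2]))
Q=[atz('scene',325+x/4,215+y/4,8) for x,y in((78,246),(327,240),(176,347))];print(np.round(Q,1))
e=Q[1]-Q[2];print(np.degrees(np.arctan2(e[1],e[0])));e=Q[0]-Q[2];print(np.degrees(np.arctan2(-e[0],e[1])))
for n,s in(('scene',((181,106),375,255)),): pass
E
python3 -m inch '[{"grip":1,"dz":-0.03,"roll":-0.14},{"grip":1,"roll":-0.14},{"grip":1,"roll":-0.14},{"grip":1}]' 20
```

```text
mouth [587.76627015  25.83717185 152.93479105] [ 0.32021333 -0.21545036  0.06271653]
blue [452.16661652 147.65505715  25.74712842] [-0.10291042  0.06014775 -0.0035224 ]
yel [490.18902464 297.07344533  22.80512505] [-0.04814848  0.02733198 -0.0001422 ]
red [ 445.407857   -186.13182076   24.73107872] [-0.36813771  0.24338895 -0.06518576]
[[675.5  70.    8. ]
 [675.1 -20.1   8. ]
 [555.7 -20.2   8. ]
 [556.   70.6   8. ]] [615.5720548   25.07894861   8.        ]
-0.26574736394227333 119.43108613870369
0.04148695668512305 119.40488616061235
-0.221644335843874 90.10860440863424
-0.20432988783606224 90.748905689791
[[556.   67.1   8. ]
 [676.  -19.4   8. ]
 [555.2 -23.    8. ]]
1.7214801860738032
-0.5183774945386536invalid input at $[0]: expected keys grip, dx, dy, dz, roll
```

```bash
python3 -m inch '[{"grip":0,"dx":0,"dy":0,"dz":0,"roll":-0.14},{"grip":0,"dx":0,"dy":0,"dz":0,"roll":-0.14},{"grip":0,"dx":0,"dy":0,"dz":0,"roll":-0.14},{"grip":0,"dx":0,"dy":0,"dz":0,"roll":0},{"grip":0,"dx":0,"dy":0,"dz":0,"roll":0}]' 20
```

```text
time_s: 0.6
ee_pos: [266.7, 592.5, 230.8]
ee_rot: [-0.0, 0.003, 1.0, -0.0]
ft_force: [-0.8, 0.0, -1.2]
opening: 43.0
grasp_force: 0.0
```

```bash
python3 -m inch '[{"grip":0.3,"dx":-0.015,"dy":-0.037,"dz":0,"roll":0},{"grip":0.3,"dx":-0.015,"dy":-0.037,"dz":0,"roll":0},{"grip":0.3,"dx":-0.015,"dy":-0.037,"dz":0,"roll":0},{"grip":0.3,"dx":-0.015,"dy":-0.037,"dz":0,"roll":0},{"grip":0.3,"dx":-0.015,"dy":-0.037,"dz":0,"roll":0},{"grip":0.3,"dx":-0.015,"dy":-0.037,"dz":0,"roll":0},{"grip":0.3,"dx":-0.015,"dy":-0.037,"dz":0,"roll":0},{"grip":0.3,"dx":-0.015,"dy":-0.037,"dz":0,"roll":0}]' && python3 -m inch '[{"grip":0.3,"dx":-0.015,"dy":-0.037,"dz":0,"roll":0},{"grip":0.3,"dx":-0.015,"dy":-0.037,"dz":0.02,"roll":0},{"grip":0.3,"dx":-0.015,"dy":-0.037,"dz":0.03,"roll":0},{"grip":0.3,"dx":-0.015,"dy":-0.037,"dz":0.03,"roll":0},{"grip":0.3,"dx":0,"dy":0,"dz":0.02,"roll":0},{"grip":0.3,"dx":0,"dy":0,"dz":0,"roll":0},{"grip":0.3,"dx":0,"dy":0,"dz":0,"roll":0}]'
python3 -c "
from look import *
print(state()['joint_pos'])
im,d=take('scene','s1');cv2.imwrite('pics/s1c.png',cv2.resize(im[150:330,180:420,::-1],(800,600)))"
```

```text
time_s: 1.4
ee_pos: [386.3, 294.9, 231.5]
ee_rot: [0.0, 0.003, 1.0, 0.0]
ft_force: [0.5, -0.5, -0.2]
opening: 55.2
grasp_force: 0.0
time_s: 2.1
ee_pos: [445.2, 149.1, 131.6]
ee_rot: [-0.0, 0.002, 1.0, 0.0]
ft_force: [0.8, 0.1, -0.5]
opening: 55.6
grasp_force: 0.0
[-0.08990239  0.30718233 -0.33372399  2.08141902  0.14111654  0.77421405
  1.0569452 ]
```

View pics/s1c.png

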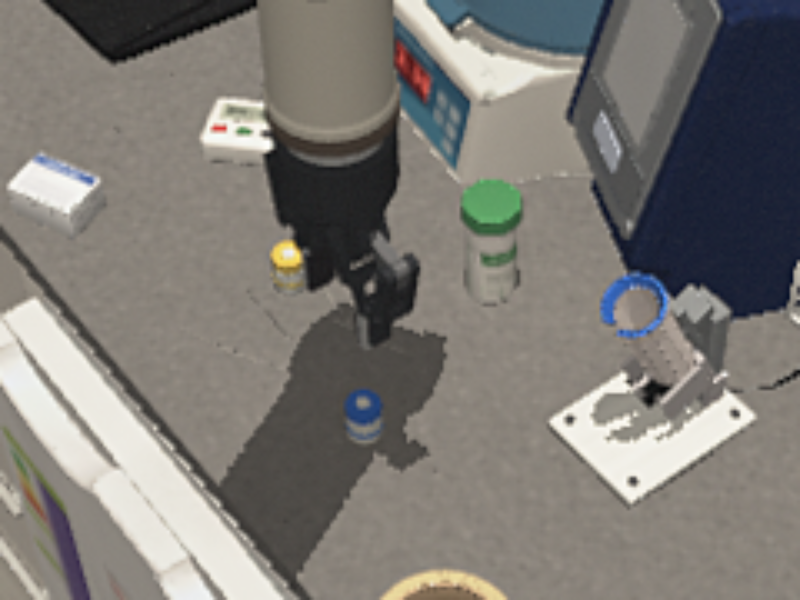

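The gripper is over the blue cartridge: fingertip at crop (370,335), cap at (363,407). The tube is clear of it. I'll grip high on the cap so the cartridge can pivot.

```bash
python3 -m inch '[{"grip":0,"dx":-0.0065,"dy":-0.0025,"dz":0.03,"roll":0},{"grip":0,"dx":0,"dy":0,"dz":0.03,"roll":0},{"grip":0,"dx":0,"dy":0,"dz":0.03,"roll":0},{"grip":0,"dx":0,"dy":0,"dz":0.019,"roll":0},{"grip":0,"dx":0,"dy":0,"dz":0,"roll":0},{"grip":0,"dx":0,"dy":0,"dz":0,"roll":0}]' && python3 -m inch '[{"grip":-1,"dx":0,"dy":0,"dz":0,"roll":0},{"grip":-1,"dx":0,"dy":0,"dz":0,"roll":0},{"grip":-1,"dx":0,"dy":0,"dz":0,"roll":0},{"grip":-1,"dx":0,"dy":0,"dz":0,"roll":0},{"grip":-1,"dx":0,"dy":0,"dz":0,"roll":0}]' 25
```

```text
time_s: 2.75
ee_pos: [452.6, 147.1, 23.4]
ee_rot: [0.001, 0.001, 1.0, 0.0]
ft_force: [0.2, -0.2, 0.5]
opening: 42.2
grasp_force: 0.0
time_s: 3.25
ee_pos: [453.5, 146.7, 24.0]
ee_rot: [0.002, 0.001, 1.0, 0.001]
ft_force: [-0.1, 1.9, 7.8]
opening: 24.2
grasp_force: 24.6
```

```bash
python3 -m inch '[{"grip":-1,"dx":0,"dy":0,"dz":-0.02,"roll":0},{"grip":-1,"dx":0,"dy":0,"dz":-0.04,"roll":0},{"grip":-1,"dx":0,"dy":0,"dz":-0.04,"roll":0},{"grip":-1,"dx":0,"dy":0,"dz":-0.04,"roll":0},{"grip":-1,"dx":0,"dy":0,"dz":-0.04,"roll":0},{"grip":-1,"dx":0,"dy":0,"dz":-0.01,"roll":0},{"grip":-1,"dx":0,"dy":0,"dz":0,"roll":0}]'
python3 -c "
from look import *
im,d=take('scene','s2');c=get_calibration('scene');V=np.array(c['view']);p=V[:3,:3]@state()['ee_pos']+V[:3,3];u,v=int(c['fx']*p[0]/p[2]+c['cx']),int(c['fy']*p[1]/p[2]+c['cy']);print(u,v)
cv2.imwrite('pics/s2c.png',cv2.resize(im[v-50:v+50,u-60:u+60,::-1],(720,600),interpolation=cv2.INTER_CUBIC))"
```

```text
time_s: 3.95
ee_pos: [453.4, 146.0, 214.6]
ee_rot: [0.003, 0.002, 1.0, 0.0]
ft_force: [-0.1, 0.2, -0.3]
opening: 24.4
grasp_force: 24.7
285 218
```

View pics/s2c.png

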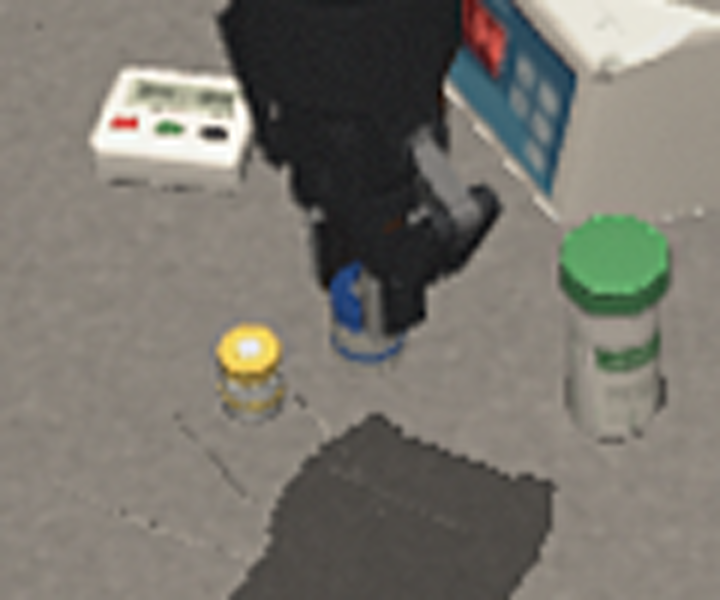

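The blue cartridge is held upright, cap between the fingertips (crop (345,295)) and its band visible below at (368,350). Next I carry it over the mouth.

```bash
python3 -m inch '[{"grip":-1,"dx":-0.027,"dy":-0.024,"dz":0,"roll":0},{"grip":-1,"dx":-0.027,"dy":-0.024,"dz":0,"roll":0},{"grip":-1,"dx":-0.027,"dy":-0.024,"dz":0,"roll":0},{"grip":-1,"dx":-0.027,"dy":-0.024,"dz":0,"roll":0},{"grip":-1,"dx":-0.0265,"dy":-0.024,"dz":0.015,"roll":0},{"grip":-1,"dx":0,"dy":0,"dz":0.01,"roll":0},{"grip":-1,"dx":0,"dy":0,"dz":0,"roll":0},{"grip":-1,"dx":0,"dy":0,"dz":0,"roll":0}]'
python3 -c "
from meas import *
for n in('scene','top'):
  im,d=take(n,n+'3')
a=cv2.resize(np.load('pics/scene3.npz')['im'][190:290,310:430],(480,400),interpolation=cv2.INTER_CUBIC)
b=cv2.resize(np.load('pics/top3.npz')['im'][175:275,315:395],(320,400),interpolation=cv2.INTER_CUBIC)
cv2.imwrite('pics/c3.png',np.hstack([a,b])[:,:,::-1])"
```

```text
time_s: 4.8
ee_pos: [584.2, 26.5, 185.5]
ee_rot: [-0.002, 0.001, 1.0, 0.0]
ft_force: [-0.3, 0.8, -0.0]
opening: 24.3
grasp_force: 24.7
```

View pics/c3.png

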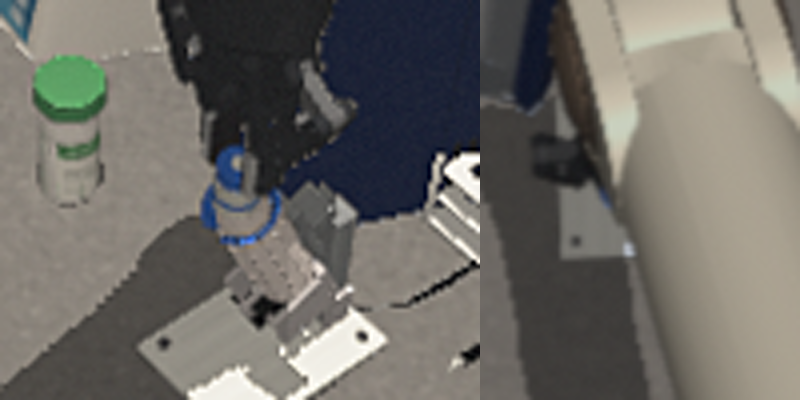

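The cartridge hangs just above the ring: cap at crop (232,165), ring centred near (240,210). The top view is blocked by the arm, so from here I lower by force feel.

```bash
for i in 1; do python3 -m inch '[{"grip":-1,"dx":-0.002,"dy":0,"dz":0.008,"roll":0},{"grip":-1,"dx":0,"dy":0,"dz":0.004,"roll":0},{"grip":-1,"dx":0,"dy":0,"dz":0,"roll":0}]'; python3 -m inch '[{"grip":-1,"dx":0,"dy":0,"dz":0.004,"roll":0},{"grip":-1,"dx":0,"dy":0,"dz":0,"roll":0}]';python3 -m inch '[{"grip":-1,"dx":0,"dy":0,"dz":0.003,"roll":0},{"grip":-1,"dx":0,"dy":0,"dz":0,"roll":0}]'; done
```

```text
time_s: 5.2
ee_pos: [587.4, 25.7, 174.6]
ee_rot: [-0.001, 0.001, 1.0, -0.0]
ft_force: [0.2, -0.3, -0.2]
opening: 24.5
grasp_force: 24.7
time_s: 5.4
ee_pos: [587.8, 25.4, 170.8]
ee_rot: [-0.0, 0.001, 1.0, -0.0]
ft_force: [-0.1, 0.2, -0.1]
opening: 24.6
grasp_force: 24.7
time_s: 5.6
ee_pos: [588.4, 25.6, 168.3]
ee_rot: [0.0, 0.001, 1.0, 0.0]
ft_force: [0.2, 0.6, 1.1]
opening: 24.5
grasp_force: 24.8
```

```bash
python3 -m inch '[{"grip":-1,"dx":0.0,"dy":0,"dz":0.002,"roll":0},{"grip":-1,"dx":0,"dy":0,"dz":0,"roll":0}]'; python3 -m inch '[{"grip":-1,"dx":0.0015,"dy":0,"dz":0.002,"roll":0},{"grip":-1,"dx":0,"dy":0,"dz":0,"roll":0}]';python3 -m inch '[{"grip":-1,"dx":0.0015,"dy":0,"dz":0.002,"roll":0},{"grip":-1,"dx":0,"dy":0,"dz":0,"roll":0}]'
```

```text
time_s: 5.8
ee_pos: [588.6, 25.7, 166.4]
ee_rot: [0.001, 0.001, 1.0, 0.0]
ft_force: [1.4, 0.4, -0.2]
opening: 24.5
grasp_force: 24.7
time_s: 6.0
ee_pos: [587.9, 25.9, 164.9]
ee_rot: [0.001, 0.001, 1.0, 0.0]
ft_force: [3.0, 2.4, 1.2]
opening: 24.6
grasp_force: 24.9
time_s: 6.2
ee_pos: [587.1, 25.9, 163.5]
ee_rot: [0.002, 0.001, 1.0, 0.0]
ft_force: [4.7, 2.3, 4.3]
opening: 24.4
grasp_force: 25.3
```

```bash
python3 -m inch '[{"grip":-1,"dx":0.002,"dy":0,"dz":0.0015,"roll":0},{"grip":-1,"dx":0,"dy":0,"dz":0,"roll":0}]' 20; python3 -m inch '[{"grip":-1,"dx":0.002,"dy":0,"dz":0.0015,"roll":0},{"grip":-1,"dx":0,"dy":0,"dz":0,"roll":0}]';python3 -m inch '[{"grip":-1,"dx":0.001,"dy":0,"dz":0.001,"roll":0},{"grip":-1,"dx":0,"dy":0,"dz":0,"roll":0}]'
python3 -c "
from meas import *
im,d=take('scene','s4')
cv2.imwrite('pics/c4.png',cv2.resize(im[190:280,320:410],(600,600),interpolation=cv2.INTER_CUBIC)[:,:,::-1])"
```

```text
time_s: 6.4
ee_pos: [585.0, 25.9, 162.0]
ee_rot: [0.002, 0.001, 1.0, 0.0]
ft_force: [5.5, 1.3, 4.8]
opening: 24.4
grasp_force: 26.0
time_s: 6.6
ee_pos: [583.1, 25.8, 160.5]
ee_rot: [0.002, 0.001, 1.0, 0.0]
ft_force: [6.2, 1.5, 3.0]
opening: 24.5
grasp_force: 26.5
time_s: 6.8
ee_pos: [582.2, 25.9, 159.6]
ee_rot: [0.002, 0.001, 1.0, 0.0]
ft_force: [4.8, 1.3, 4.3]
opening: 24.3
grasp_force: 27.0
```

View pics/c4.png

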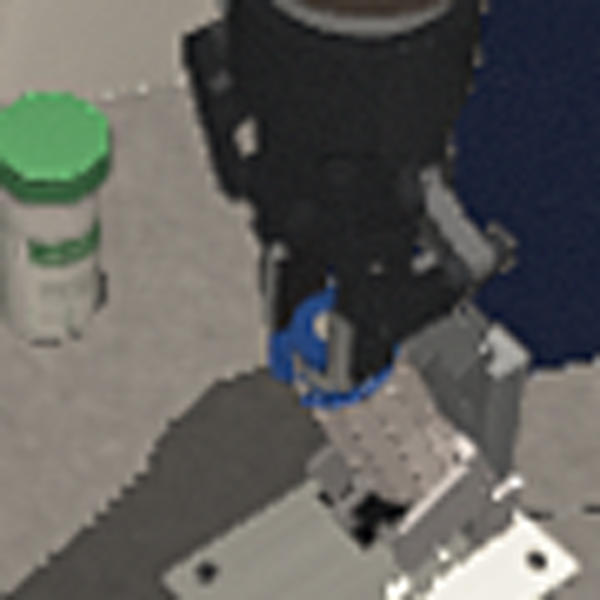

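The cap (crop (315,335)) is now tilted with the tube and sits inside the ring. I'll go a little deeper along the axis, then release.

```bash
python3 -m inch '[{"grip":-1,"dx":0,"dy":0,"dz":0.0015,"roll":0},{"grip":-1,"dx":-0.001,"dy":0,"dz":0.001,"roll":0},{"grip":-1,"dx":0,"dy":0,"dz":0,"roll":0}]'; python3 -m inch '[{"grip":-1,"dx":-0.001,"dy":0,"dz":0.0015,"roll":0},{"grip":-1,"dx":0,"dy":0,"dz":0,"roll":0}]'
```

```text
time_s: 7.15
ee_pos: [583.1, 26.0, 157.2]
ee_rot: [0.002, 0.001, 1.0, 0.0]
ft_force: [3.9, 1.9, 6.0]
opening: 24.4
grasp_force: 29.0
time_s: 7.35
ee_pos: [583.6, 26.3, 156.2]
ee_rot: [0.002, 0.001, 1.0, 0.0]
ft_force: [1.3, 2.7, 10.1]
opening: 24.4
grasp_force: 34.8
```

```bash
python3 -m inch '[{"grip":-0.2,"dx":0,"dy":0,"dz":-0.001,"roll":0},{"grip":0,"dx":0,"dy":0,"dz":0,"roll":0},{"grip":0.1,"dx":0,"dy":0,"dz":0,"roll":0},{"grip":0.1,"dx":0,"dy":0,"dz":0,"roll":0}]'; python3 -m inch '[{"grip":0.2,"dx":0,"dy":0,"dz":-0.02,"roll":0},{"grip":0.2,"dx":0.02,"dy":0,"dz":-0.03,"roll":0},{"grip":0.2,"dx":0.04,"dy":0,"dz":-0.02,"roll":0},{"grip":0.2,"dx":0.04,"dy":0.03,"dz":0,"roll":0},{"grip":0.2,"dx":0.02,"dy":0.04,"dz":0,"roll":0},{"grip":0.2,"dx":0,"dy":0.04,"dz":0,"roll":0},{"grip":0.2,"dx":0,"dy":0.04,"dz":0,"roll":0}]'
python3 -c "
from meas import *
im,d=take('scene','s5');im2,d2=take('top','t5')
a=cv2.resize(im[215:285,340:410],(400,400),interpolation=cv2.INTER_CUBIC);b=cv2.resize(im2[185:255,315:385],(400,400),interpolation=cv2.INTER_CUBIC)
cv2.imwrite('pics/c5.png',np.hstack([a,b])[:,:,::-1])
C=cloud('scene',d);print(C[236:248,366:376,2].round()[::3,::3])"
```

```text
time_s: 7.75
ee_pos: [580.9, 25.5, 154.5]
ee_rot: [-0.001, 0.001, 1.0, 0.0]
ft_force: [-0.4, 0.1, 0.2]
opening: 47.0
grasp_force: 0.0
time_s: 8.45
ee_pos: [461.2, 176.9, 225.4]
ee_rot: [-0.0, 0.001, 1.0, -0.0]
ft_force: [0.7, 0.2, 0.0]
opening: 51.0
grasp_force: 0.0
[[154. 154. 153. 161.]
 [143. 146. 138. 142.]
 [135. 129. 122. 124.]
 [132. 119. 107. 108.]]
```

View pics/c5.png

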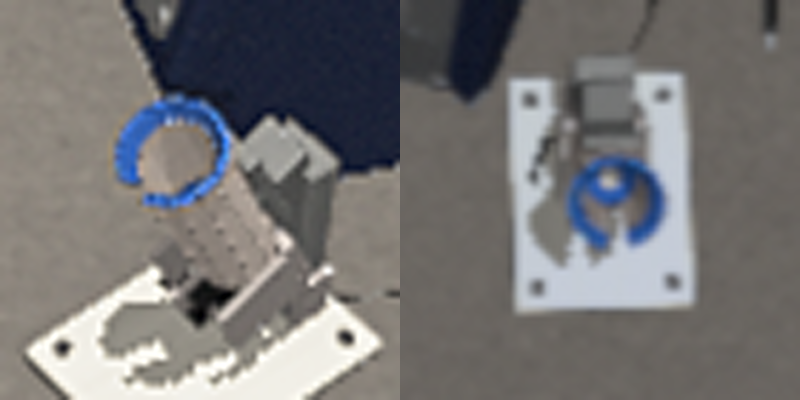

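Blue has slid down: its cap shows deep in the bore at top-view crop (607,180), and the flare is clear. Yellow is next.

```bash
python3 -m inch '[{"grip":0,"dx":-0.01,"dy":0.03,"dz":0.02,"roll":0},{"grip":0,"dx":-0.01,"dy":0.04,"dz":0.04,"roll":0},{"grip":0,"dx":-0.008,"dy":0.04,"dz":0.04,"roll":0},{"grip":0,"dx":0,"dy":0,"dz":0.04,"roll":0},{"grip":0,"dx":0,"dy":0,"dz":0,"roll":0},{"grip":0,"dx":0,"dy":0,"dz":0,"roll":0}]'
```

```text
time_s: 9.15
ee_pos: [487.5, 274.4, 94.6]
ee_rot: [-0.002, 0.001, 1.0, -0.001]
ft_force: [0.1, -0.9, -0.2]
opening: 43.0
grasp_force: 0.0
```

```bash
python3 -m inch '[{"grip":0,"dx":-0.0015,"dy":0.02,"dz":0.01,"roll":0},{"grip":0,"dx":0,"dy":0,"dz":0,"roll":0},{"grip":0,"dx":0,"dy":0,"dz":0,"roll":0}]'; python3 -m inch '[{"grip":0,"dx":0,"dy":0,"dz":0.03,"roll":0},{"grip":0,"dx":0,"dy":0,"dz":0.02,"roll":0},{"grip":0,"dx":0,"dy":0,"dz":0.0105,"roll":0},{"grip":0,"dx":0,"dy":0,"dz":0,"roll":0},{"grip":0,"dx":0,"dy":0,"dz":0,"roll":0}]'
```

```text
time_s: 9.45
ee_pos: [491.1, 295.4, 87.4]
ee_rot: [0.001, 0.002, 1.0, 0.0]
ft_force: [0.6, -1.4, -0.4]
opening: 42.8
grasp_force: 0.0
time_s: 9.95
ee_pos: [490.9, 295.4, 26.1]
ee_rot: [0.001, 0.002, 1.0, 0.0]
ft_force: [-0.1, 0.6, -0.3]
opening: 42.9
grasp_force: 0.0
```

```bash
python3 -m inch '[{"grip":0,"dx":0.0015,"dy":-0.001,"dz":0.0025,"roll":0},{"grip":-1,"dx":0,"dy":0,"dz":0,"roll":0},{"grip":-1,"dx":0,"dy":0,"dz":0,"roll":0},{"grip":-1,"dx":0,"dy":0,"dz":0,"roll":0},{"grip":-1,"dx":0,"dy":0,"dz":0,"roll":0},{"grip":-1,"dx":0,"dy":0,"dz":0,"roll":0}]' 25;  python3 -m inch '[{"grip":-1,"dx":0,"dy":0,"dz":-0.02,"roll":0},{"grip":-1,"dx":0,"dy":0,"dz":-0.04,"roll":0},{"grip":-1,"dx":0,"dy":0,"dz":-0.04,"roll":0},{"grip":-1,"dx":0,"dy":0,"dz":-0.04,"roll":0},{"grip":-1,"dx":0,"dy":0,"dz":-0.04,"roll":0},{"grip":-1,"dx":0,"dy":0,"dz":-0.015,"roll":0},{"grip":-1,"dx":0,"dy":0,"dz":0,"roll":0}]'
```

```text
time_s: 10.55
ee_pos: [488.9, 294.6, 23.2]
ee_rot: [0.0, 0.001, 1.0, 0.0]
ft_force: [-0.8, -0.8, 6.5]
opening: 24.8
grasp_force: 24.6
time_s: 11.25
ee_pos: [490.0, 295.5, 220.1]
ee_rot: [0.002, 0.001, 1.0, 0.001]
ft_force: [0.7, -0.1, -0.8]
opening: 23.7
grasp_force: 24.7
```

```bash
python3 -m inch '[{"grip":-1,"dx":-0.014,"dy":-0.0385,"dz":0,"roll":0},{"grip":-1,"dx":-0.014,"dy":-0.0385,"dz":0,"roll":0},{"grip":-1,"dx":-0.014,"dy":-0.0385,"dz":0,"roll":0},{"grip":-1,"dx":-0.014,"dy":-0.0385,"dz":0,"roll":0},{"grip":-1,"dx":-0.014,"dy":-0.0385,"dz":0,"roll":0},{"grip":-1,"dx":-0.014,"dy":-0.0385,"dz":0,"roll":0},{"grip":-1,"dx":-0.014,"dy":-0.0385,"dz":0,"roll":0},{"grip":-1,"dx":0,"dy":0,"dz":0.01,"roll":0}]'; python3 -m inch '[{"grip":-1,"dx":0,"dy":0,"dz":0.015,"roll":0},{"grip":-1,"dx":0,"dy":0,"dz":0,"roll":0},{"grip":-1,"dx":0,"dy":0,"dz":0,"roll":0}]'
```

```text
time_s: 12.05
ee_pos: [587.2, 16.0, 205.8]
ee_rot: [-0.0, 0.007, 1.0, -0.002]
ft_force: [-0.5, 0.8, -0.5]
opening: 24.2
grasp_force: 24.7
time_s: 12.35
ee_pos: [584.4, 26.7, 190.9]
ee_rot: [-0.002, -0.0, 1.0, 0.0]
ft_force: [-0.0, -0.4, 0.5]
opening: 24.5
grasp_force: 24.7
```

```bash
python3 -m inch '[{"grip":-1,"dx":-0.002,"dy":-0.0007,"dz":0.008,"roll":0},{"grip":-1,"dx":0,"dy":0,"dz":0.008,"roll":0},{"grip":-1,"dx":0,"dy":0,"dz":0,"roll":0}]'; python3 -m inch '[{"grip":-1,"dx":0,"dy":0,"dz":0.004,"roll":0},{"grip":-1,"dx":0,"dy":0,"dz":0,"roll":0},{"grip":-1,"dx":0,"dy":0,"dz":0,"roll":0}]'
```

```text
time_s: 12.65
ee_pos: [586.8, 24.3, 175.1]
ee_rot: [-0.001, 0.001, 1.0, -0.0]
ft_force: [-0.4, -1.1, 0.3]
opening: 24.6
grasp_force: 24.7
time_s: 12.95
ee_pos: [587.8, 24.3, 172.5]
ee_rot: [-0.0, 0.001, 1.0, 0.0]
ft_force: [-0.2, 0.4, -0.3]
opening: 24.2
grasp_force: 24.7
```

```bash
python3 -m inch '[{"grip":-1,"dx":0,"dy":0.0015,"dz":0.004,"roll":0},{"grip":-1,"dx":0,"dy":0,"dz":0.002,"roll":0},{"grip":-1,"dx":0,"dy":0,"dz":0,"roll":0}]'; python3 -m inch '[{"grip":-1,"dx":0.0015,"dy":0,"dz":0.002,"roll":0},{"grip":-1,"dx":0,"dy":0,"dz":0,"roll":0}]';python3 -m inch '[{"grip":-1,"dx":0.0015,"dy":0,"dz":0.002,"roll":0},{"grip":-1,"dx":0,"dy":0,"dz":0,"roll":0}]'
```

```text
time_s: 13.25
ee_pos: [587.9, 25.7, 166.3]
ee_rot: [0.0, 0.001, 1.0, 0.0]
ft_force: [0.5, 0.6, -0.1]
opening: 24.3
grasp_force: 24.7
time_s: 13.45
ee_pos: [587.1, 26.1, 164.8]
ee_rot: [0.001, 0.001, 1.0, 0.0]
ft_force: [2.6, 2.0, -0.6]
opening: 24.5
grasp_force: 24.8
time_s: 13.65
ee_pos: [586.4, 26.4, 163.4]
ee_rot: [0.002, 0.001, 1.0, 0.001]
ft_force: [4.6, 2.1, 2.1]
opening: 24.6
grasp_force: 25.0
```

Same signature as for blue, so I continue as before.

```bash
python3 -m inch '[{"grip":-1,"dx":0.002,"dy":0,"dz":0.0015,"roll":0},{"grip":-1,"dx":0,"dy":0,"dz":0,"roll":0}]' 20; python3 -m inch '[{"grip":-1,"dx":0.002,"dy":0,"dz":0.0015,"roll":0},{"grip":-1,"dx":0.0005,"dy":0,"dz":0.001,"roll":0}]';python3 -m inch '[{"grip":-1,"dx":0,"dy":0,"dz":0.0015,"roll":0},{"grip":-1,"dx":-0.001,"dy":0,"dz":0.001,"roll":0},{"grip":-1,"dx":0,"dy":0,"dz":0,"roll":0}]';python3 -m inch '[{"grip":-1,"dx":-0.001,"dy":0,"dz":0.001,"roll":0},{"grip":-1,"dx":0,"dy":0,"dz":0,"roll":0}]'
```

```text
time_s: 13.85
ee_pos: [585.4, 26.2, 162.6]
ee_rot: [0.003, 0.001, 1.0, 0.0]
ft_force: [5.3, 2.6, 4.4]
opening: 24.7
grasp_force: 25.4
time_s: 14.05
ee_pos: [583.5, 26.2, 160.5]
ee_rot: [0.004, 0.001, 1.0, 0.0]
ft_force: [6.3, 2.0, 5.8]
opening: 24.5
grasp_force: 26.4
time_s: 14.35
ee_pos: [584.2, 26.3, 157.9]
ee_rot: [0.003, 0.001, 1.0, 0.0]
ft_force: [4.2, 2.6, 5.7]
opening: 24.2
grasp_force: 27.9
time_s: 14.55
ee_pos: [584.6, 26.4, 157.4]
ee_rot: [0.003, 0.001, 1.0, 0.0]
ft_force: [1.5, 1.7, 11.5]
opening: 24.4
grasp_force: 32.2
```

```bash
python3 -m inch '[{"grip":-1,"dx":0.0015,"dy":0,"dz":0.001,"roll":0},{"grip":-1,"dx":0,"dy":0,"dz":0,"roll":0}]';  python3 -m inch '[{"grip":-0.2,"dx":0,"dy":0,"dz":-0.001,"roll":0},{"grip":0,"dx":0,"dy":0,"dz":0,"roll":0},{"grip":0.1,"dx":0,"dy":0,"dz":0,"roll":0},{"grip":0.1,"dx":0,"dy":0,"dz":0,"roll":0}]'; python3 -m inch '[{"grip":0.2,"dx":0,"dy":0,"dz":-0.03,"roll":0},{"grip":0.2,"dx":0.01,"dy":0,"dz":-0.04,"roll":0},{"grip":0.1,"dx":0.02,"dy":-0.03,"dz":0,"roll":0},{"grip":0,"dx":0.02,"dy":-0.04,"dz":0,"roll":0},{"grip":0,"dx":0.02,"dy":-0.04,"dz":0,"roll":0},{"grip":0,"dx":0.02,"dy":-0.04,"dz":0,"roll":0},{"grip":0,"dx":0.02,"dy":-0.03,"dz":0,"roll":0},{"grip":0,"dx":0.02,"dy":-0.03,"dz":0,"roll":0}]'
python3 -c "
from meas import *
im2,d2=take('top','t6');im,d=take('scene','s6')
for n,h0 in(('top','t6'),('scene','s6')):
  h,d=hsv(h0);m=blob(h,'yellow',*( (352,218) if n=='top' else (371,243)),20);v,u=np.nonzero(m);C=cloud(n,d);print(n,len(u),u.mean() if len(u) else 0,v.mean() if len(u) else 0,C[m>0].mean(0) if len(u) else 0)
a=cv2.resize(im[215:285,340:410],(400,400),interpolation=cv2.INTER_CUBIC);b=cv2.resize(im2[185:255,315:385],(400,400),interpolation=cv2.INTER_CUBIC)
cv2.imwrite('pics/c6.png',np.hstack([a,b])[:,:,::-1])"
```

```text
time_s: 14.75
ee_pos: [584.4, 26.4, 157.2]
ee_rot: [0.004, 0.001, 1.0, 0.0]
ft_force: [2.0, 2.2, 12.3]
opening: 24.3
grasp_force: 32.3
time_s: 15.15
ee_pos: [579.8, 25.2, 154.2]
ee_rot: [-0.001, 0.001, 1.0, -0.0]
ft_force: [0.5, -0.1, -0.2]
opening: 47.4
grasp_force: 0.0
time_s: 15.95
ee_pos: [448.6, -185.5, 224.5]
ee_rot: [-0.001, 0.002, 1.0, 0.0]
ft_force: [0.6, 0.2, 0.7]
opening: 42.2
grasp_force: 0.0
top 63 352.3492063492063 218.88888888888889 [590.18226817  26.65036567 159.19959484]
scene 47 370.7659574468085 244.0 [581.66599192  16.51174196 157.08844012]
```

View pics/c6.png

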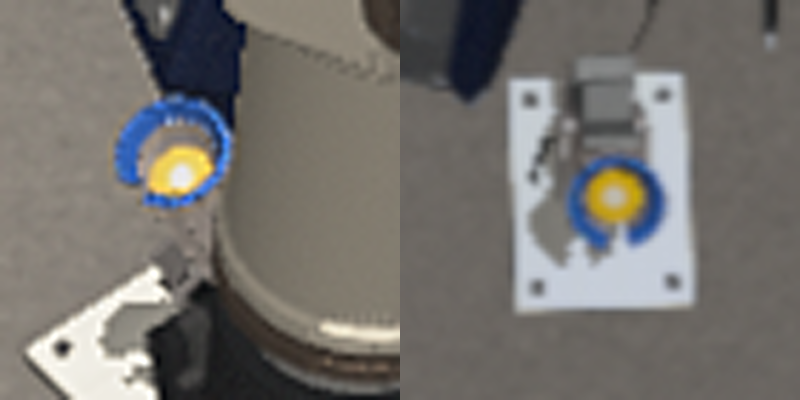

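The yellow cap shows inside the ring, at scene crop (180,170) and top crop (613,197). I triangulate its height to be sure it slid down.

Run:
```python
from meas import *
def tri(a,b):
    o1,r1=ray('scene',*a);o2,r2=ray('top',*b)
    s=np.linalg.lstsq(np.stack([r1,-r2],1),o2-o1,rcond=None)[0];p,q=o1+r1*s[0],o2+r2*s[1];return ((p+q)/2).round(1),(p-q).round(1)
print('saved',tri((340+180/5.714,215+172/5.714),(315+213/5.714,185+196/5.714)),state()['ee_pos'])
print('blue cap ring mouth',tri((340+173/5.714,215+152/5.714),(315+216/5.714,185+202/5.714)))
```

```text
saved (array([592.8,  25.5, 136.7]), array([ 0.4, -0.3,  0.1])) [ 446.31072841 -189.13298052  224.28913777]
blue cap ring mouth (array([587.4,  25. , 152.9]), array([ 0.5, -0.3,  0.1]))
```

Yellow's cap top is about 18–20 mm below the rim, so it is seated. Now red.

```bash
python3 -m inch '[{"grip":0,"dx":0.002,"dy":0.003,"dz":0.04,"roll":0},{"grip":0,"dx":0,"dy":0,"dz":0.04,"roll":0},{"grip":0,"dx":0,"dy":0,"dz":0.04,"roll":0},{"grip":0,"dx":0,"dy":0,"dz":0.03,"roll":0},{"grip":0,"dx":0,"dy":0,"dz":0,"roll":0},{"grip":0,"dx":0,"dy":0,"dz":0,"roll":0}]'
```

```text
time_s: 16.65
ee_pos: [448.1, -180.5, 74.9]
ee_rot: [-0.001, 0.001, 1.0, 0.0]
ft_force: [0.8, -0.7, -0.4]
opening: 43.2
grasp_force: 0.0
```

```bash
python3 -m inch '[{"grip":0,"dx":0.0035,"dy":-0.005,"dz":0.02,"roll":0},{"grip":0,"dx":0,"dy":0,"dz":0.018,"roll":0},{"grip":0,"dx":0,"dy":0,"dz":0.012,"roll":0},{"grip":0,"dx":0,"dy":0,"dz":0,"roll":0},{"grip":0,"dx":0,"dy":0,"dz":0,"roll":0}]'
```

```text
time_s: 17.15
ee_pos: [445.6, -186.2, 26.0]
ee_rot: [0.001, 0.001, 1.0, -0.0]
ft_force: [0.0, -0.2, -0.5]
opening: 42.6
grasp_force: 0.0
```

```bash
python3 -m inch '[{"grip":0,"dx":0.001,"dy":0,"dz":0.0025,"roll":0},{"grip":-1,"dx":0,"dy":0,"dz":0,"roll":0},{"grip":-1,"dx":0,"dy":0,"dz":0,"roll":0},{"grip":-1,"dx":0,"dy":0,"dz":0,"roll":0},{"grip":-1,"dx":0,"dy":0,"dz":0,"roll":0},{"grip":-1,"dx":0,"dy":0,"dz":0,"roll":0}]' 25;  python3 -m inch '[{"grip":-1,"dx":0,"dy":0,"dz":-0.02,"roll":0},{"grip":-1,"dx":0,"dy":0,"dz":-0.04,"roll":0},{"grip":-1,"dx":0,"dy":0,"dz":-0.04,"roll":0},{"grip":-1,"dx":0,"dy":0,"dz":-0.04,"roll":0},{"grip":-1,"dx":0,"dy":0,"dz":-0.04,"roll":0},{"grip":-1,"dx":0,"dy":0,"dz":-0.01,"roll":0},{"grip":-1,"dx":0,"dy":0,"dz":0,"roll":0}]'
```

```text
time_s: 17.75
ee_pos: [444.2, -186.2, 23.0]
ee_rot: [0.0, 0.001, 1.0, -0.0]
ft_force: [-0.9, 1.0, 5.8]
opening: 24.5
grasp_force: 24.6
time_s: 18.45
ee_pos: [444.9, -186.6, 214.2]
ee_rot: [0.002, 0.001, 1.0, -0.001]
ft_force: [-0.3, -0.4, -1.1]
opening: 24.5
grasp_force: 24.7
```

```bash
python3 -m inch '[{"grip":-1,"dx":-0.0235,"dy":0.035,"dz":0,"roll":0},{"grip":-1,"dx":-0.0235,"dy":0.035,"dz":0,"roll":0},{"grip":-1,"dx":-0.0235,"dy":0.035,"dz":0,"roll":0},{"grip":-1,"dx":-0.0235,"dy":0.035,"dz":0,"roll":0},{"grip":-1,"dx":-0.0235,"dy":0.035,"dz":0,"roll":0},{"grip":-1,"dx":-0.0235,"dy":0.035,"dz":0,"roll":0},{"grip":-1,"dx":0,"dy":0,"dz":0,"roll":0},{"grip":-1,"dx":0,"dy":0,"dz":0,"roll":0}]'; python3 -m inch '[{"grip":-1,"dx":0,"dy":0,"dz":0,"roll":0},{"grip":-1,"dx":0,"dy":0,"dz":0,"roll":0}]'
```

```text
time_s: 19.25
ee_pos: [584.0, 24.9, 209.7]
ee_rot: [-0.002, -0.0, 1.0, 0.0]
ft_force: [-0.4, -0.4, -0.4]
opening: 24.2
grasp_force: 24.7
time_s: 19.45
ee_pos: [584.3, 21.7, 211.5]
ee_rot: [-0.001, 0.003, 1.0, -0.0]
ft_force: [0.6, -0.5, 0.1]
opening: 24.5
grasp_force: 24.7
```

```bash
python3 -m inch '[{"grip":-1,"dx":-0.003,"dy":0.0035,"dz":0.018,"roll":0},{"grip":-1,"dx":0,"dy":0,"dz":0.018,"roll":0},{"grip":-1,"dx":0,"dy":0,"dz":0,"roll":0},{"grip":-1,"dx":0,"dy":0,"dz":0,"roll":0}]'
```

```text
time_s: 19.85
ee_pos: [587.9, 25.9, 176.5]
ee_rot: [-0.0, 0.002, 1.0, -0.0]
ft_force: [0.1, -0.5, 0.1]
opening: 24.6
grasp_force: 25.5
```

```bash
python3 -m inch '[{"grip":-1,"dx":0,"dy":0,"dz":0.006,"roll":0},{"grip":-1,"dx":0,"dy":0,"dz":0.004,"roll":0},{"grip":-1,"dx":0,"dy":0,"dz":0,"roll":0}]'; python3 -m inch '[{"grip":-1,"dx":0.0015,"dy":0,"dz":0.002,"roll":0},{"grip":-1,"dx":0,"dy":0,"dz":0,"roll":0}]';python3 -m inch '[{"grip":-1,"dx":0.0015,"dy":0,"dz":0.002,"roll":0},{"grip":-1,"dx":0,"dy":0,"dz":0,"roll":0}]'
```

```text
time_s: 20.15
ee_pos: [588.0, 26.8, 166.2]
ee_rot: [-0.0, 0.001, 1.0, -0.0]
ft_force: [-0.2, 0.4, -0.3]
opening: 24.4
grasp_force: 25.5
time_s: 20.35
ee_pos: [587.4, 27.0, 164.8]
ee_rot: [0.001, 0.001, 1.0, 0.0]
ft_force: [1.8, -0.4, -0.1]
opening: 24.6
grasp_force: 25.5
time_s: 20.55
ee_pos: [586.8, 27.1, 163.3]
ee_rot: [0.002, 0.001, 1.0, 0.0]
ft_force: [3.3, 0.4, 1.2]
opening: 24.1
grasp_force: 25.6
```

```bash
python3 -m inch '[{"grip":-1,"dx":0.002,"dy":-0.0005,"dz":0.0015,"roll":0},{"grip":-1,"dx":0,"dy":0,"dz":0,"roll":0}]' 20; python3 -m inch '[{"grip":-1,"dx":0.002,"dy":0,"dz":0.0015,"roll":0},{"grip":-1,"dx":0.001,"dy":0,"dz":0.001,"roll":0}]';python3 -m inch '[{"grip":-1,"dx":0,"dy":0,"dz":0.0015,"roll":0},{"grip":-1,"dx":-0.0005,"dy":0,"dz":0.001,"roll":0},{"grip":-1,"dx":0,"dy":0,"dz":0,"roll":0}]';python3 -m inch '[{"grip":-1,"dx":-0.0005,"dy":0,"dz":0.001,"roll":0},{"grip":-1,"dx":0,"dy":0,"dz":0,"roll":0}]'
```

```text
time_s: 20.75
ee_pos: [585.6, 26.9, 162.3]
ee_rot: [0.003, 0.001, 1.0, 0.0]
ft_force: [6.3, 0.1, 2.7]
opening: 24.4
grasp_force: 25.9
time_s: 20.95
ee_pos: [584.0, 27.1, 160.8]
ee_rot: [0.004, 0.001, 1.0, 0.0]
ft_force: [6.5, 0.9, 6.3]
opening: 24.2
grasp_force: 27.0
time_s: 21.25
ee_pos: [583.4, 27.0, 157.9]
ee_rot: [0.003, 0.001, 1.0, 0.0]
ft_force: [4.1, 0.7, 7.8]
opening: 24.4
grasp_force: 28.1
time_s: 21.45
ee_pos: [583.6, 27.0, 157.0]
ee_rot: [0.003, 0.001, 1.0, 0.0]
ft_force: [3.1, -0.1, 8.7]
opening: 24.8
grasp_force: 29.8
```

```bash
python3 -m inch '[{"grip":-0.2,"dx":0,"dy":0,"dz":-0.001,"roll":0},{"grip":0,"dx":0,"dy":0,"dz":0,"roll":0},{"grip":0.1,"dx":0,"dy":0,"dz":0,"roll":0},{"grip":0.1,"dx":0,"dy":0,"dz":0,"roll":0}]'; python3 -m inch '[{"grip":0.2,"dx":0,"dy":0,"dz":-0.03,"roll":0},{"grip":0.2,"dx":0.02,"dy":0.03,"dz":-0.03,"roll":0},{"grip":0.1,"dx":0.04,"dy":0.03,"dz":0,"roll":0},{"grip":-1,"dx":0.03,"dy":0.04,"dz":0,"roll":0},{"grip":-1,"dx":0.01,"dy":0.04,"dz":0,"roll":0},{"grip":-1,"dx":0,"dy":0.03,"dz":0,"roll":0},{"grip":-1,"dx":0,"dy":0,"dz":0,"roll":0},{"grip":-1,"dx":0,"dy":0,"dz":0,"roll":0}]'
python3 - <<'E'
from meas import *
im2,d2=take('top','t7');im,d=take('scene','s7');q=[]
for n,h0 in(('scene','s7'),('top','t7')):
  h,d=hsv(h0);m=blob(h,'red',*( (352,220) if n=='top' else (371,241)),20);v,u=np.nonzero(m);q.append((u.mean(),v.mean()));print(n,len(u),q[-1],u.min(),u.max(),v.min(),v.max())
o1,r1=ray('scene',*q[0]);o2,r2=ray('top',*q[1])
s=np.linalg.lstsq(np.stack([r1,-r2],1),o2-o1,rcond=None)[0];print(o1+r1*s[0],o2+r2*s[1]);print(state()['ee_pos'],state()['opening'])
a=cv2.resize(im[215:285,340:410],(400,400),interpolation=cv2.INTER_CUBIC);b=cv2.resize(im2[185:255,315:385],(400,400),interpolation=cv2.INTER_CUBIC)
cv2.imwrite('pics/c7.png',np.hstack([a,b])[:,:,::-1])
E
```

```text
time_s: 21.85
ee_pos: [580.4, 26.7, 155.2]
ee_rot: [-0.001, 0.001, 1.0, 0.0]
ft_force: [0.2, -0.0, 0.5]
opening: 47.1
grasp_force: 0.0
time_s: 22.65
ee_pos: [481.2, 197.3, 215.6]
ee_rot: [-0.0, 0.0, 1.0, -0.0]
ft_force: [-0.7, -0.8, -1.2]
opening: -0.2
grasp_force: 0.0
scene 86 (np.float64(368.3488372093023), np.float64(240.38372093023256)) 363 374 235 245
top 64 (np.float64(352.65625), np.float64(221.15625)) 348 357 217 226
[583.18725325  26.56243138 158.65700316] [584.12806775  25.93305805 158.83945439]
[481.75092604 195.46072424 215.49004637] -0.16626489381354034
```

View pics/c7.png

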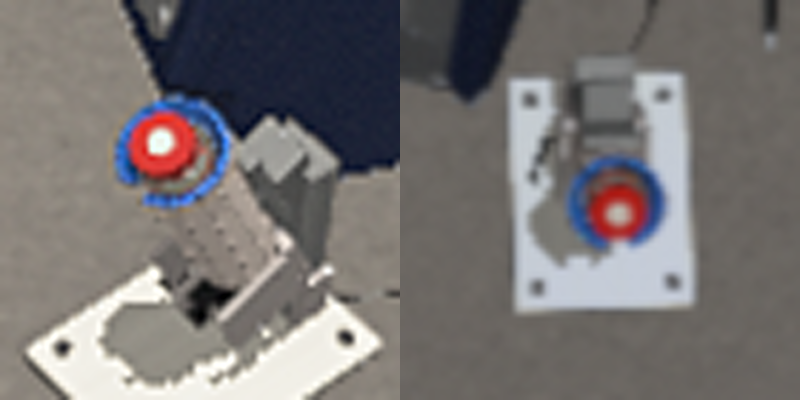

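Red is in, cap about 12 mm proud and leaning with the tube, at scene crop (162,145) and top crop (618,210). Next I bring the closed fingertips over it.

```bash
python3 -m inch '[{"grip":-1,"dx":-0.0185,"dy":-0.034,"dz":0,"roll":0},{"grip":-1,"dx":-0.0185,"dy":-0.034,"dz":0,"roll":0},{"grip":-1,"dx":-0.0185,"dy":-0.034,"dz":0,"roll":0},{"grip":-1,"dx":-0.0185,"dy":-0.034,"dz":0,"roll":0},{"grip":-1,"dx":-0.0185,"dy":-0.034,"dz":0,"roll":0},{"grip":-1,"dx":0,"dy":0,"dz":0.01,"roll":0},{"grip":-1,"dx":0,"dy":0,"dz":0,"roll":0}]'; python3 -m inch '[{"grip":-1,"dx":0,"dy":0,"dz":0,"roll":0},{"grip":-1,"dx":0,"dy":0,"dz":0,"roll":0},{"grip":-1,"dx":0,"dy":0,"dz":0,"roll":0}]'
```

```text
time_s: 23.45
ee_pos: [572.8, 23.4, 204.2]
ee_rot: [-0.002, 0.004, 1.0, -0.0]
ft_force: [0.3, 0.7, -0.4]
opening: 0.4
grasp_force: 0.0
time_s: 23.75
ee_pos: [573.7, 27.6, 206.4]
ee_rot: [0.0, 0.001, 1.0, 0.0]
ft_force: [-0.3, -0.2, -0.4]
opening: -0.2
grasp_force: 0.0
```

```bash
python3 -m inch '[{"grip":-1,"dx":0.003,"dy":-0.0015,"dz":0.015,"roll":0},{"grip":-1,"dx":0,"dy":0,"dz":0.013,"roll":0},{"grip":-1,"dx":0,"dy":0,"dz":0,"roll":0},{"grip":-1,"dx":0,"dy":0,"dz":0,"roll":0},{"grip":-1,"dx":0,"dy":0,"dz":0,"roll":0}]'; python3 -m inch '[{"grip":-1,"dx":-0.0013,"dy":0,"dz":0.0027,"roll":0},{"grip":-1,"dx":-0.0013,"dy":0,"dz":0.0027,"roll":0},{"grip":-1,"dx":0,"dy":0,"dz":0,"roll":0},{"grip":-1,"dx":0,"dy":0,"dz":0,"roll":0}]'
```

```text
time_s: 24.25
ee_pos: [571.3, 25.3, 178.5]
ee_rot: [0.0, 0.001, 1.0, 0.0]
ft_force: [-0.9, -0.2, 0.1]
opening: 0.1
grasp_force: 0.0
time_s: 24.65
ee_pos: [573.4, 25.0, 172.5]
ee_rot: [-0.0, 0.001, 1.0, 0.0]
ft_force: [0.7, 0.0, 0.4]
opening: 0.0
grasp_force: 0.0
```

Now 1 mm steps along the tube, reading the force each time.

```bash
for i in 1; do python3 -m inch '[{"grip":-1,"dx":-0.0004,"dy":0,"dz":0.0018,"roll":0},{"grip":-1,"dx":0,"dy":0,"dz":0,"roll":0},{"grip":-1,"dx":0,"dy":0,"dz":0,"roll":0}]'; python3 -m inch '[{"grip":-1,"dx":-0.0004,"dy":0,"dz":0.0009,"roll":0},{"grip":-1,"dx":0,"dy":0,"dz":0,"roll":0},{"grip":-1,"dx":0,"dy":0,"dz":0,"roll":0}]';python3 -m inch '[{"grip":-1,"dx":-0.0004,"dy":0,"dz":0.0009,"roll":0},{"grip":-1,"dx":0,"dy":0,"dz":0,"roll":0},{"grip":-1,"dx":0,"dy":0,"dz":0,"roll":0}]'; done | grep -E 'pos|ft'
```

```text
ee_pos: [573.8, 25.0, 170.7]
ft_force: [-0.1, -0.4, -0.6]
ee_pos: [574.2, 25.1, 169.8]
ft_force: [0.2, -0.3, 0.2]
ee_pos: [574.6, 25.1, 168.9]
ft_force: [1.0, 0.4, 0.3]
```

```bash
for i in 1; do python3 -m inch '[{"grip":-1,"dx":-0.0004,"dy":0,"dz":0.0009,"roll":0},{"grip":-1,"dx":0,"dy":0,"dz":0,"roll":0},{"grip":-1,"dx":0,"dy":0,"dz":0,"roll":0}]'; python3 -m inch '[{"grip":-1,"dx":-0.0004,"dy":0,"dz":0.0009,"roll":0},{"grip":-1,"dx":0,"dy":0,"dz":0,"roll":0},{"grip":-1,"dx":0,"dy":0,"dz":0,"roll":0}]';python3 -m inch '[{"grip":-1,"dx":-0.0004,"dy":0,"dz":0.0009,"roll":0},{"grip":-1,"dx":0,"dy":0,"dz":0,"roll":0},{"grip":-1,"dx":0,"dy":0,"dz":0,"roll":0}]'; done | grep -E 'pos|ft'
```

```text
ee_pos: [575.0, 25.0, 168.0]
ft_force: [0.2, -0.3, -0.4]
ee_pos: [575.4, 25.0, 167.1]
ft_force: [-1.2, 0.3, 0.1]
ee_pos: [575.8, 25.1, 166.4]
ft_force: [-2.1, 1.0, 1.5]
```

```bash
for i in 1; do python3 -m inch '[{"grip":-1,"dx":-0.0004,"dy":0,"dz":0.0009,"roll":0},{"grip":-1,"dx":0,"dy":0,"dz":0,"roll":0},{"grip":-1,"dx":0,"dy":0,"dz":0,"roll":0}]'; python3 -m inch '[{"grip":-1,"dx":0,"dy":0,"dz":0,"roll":0}]'; python3 -m inch '[{"grip":-1,"dx":-0.0004,"dy":0,"dz":0.0009,"roll":0},{"grip":-1,"dx":0,"dy":0,"dz":0,"roll":0},{"grip":-1,"dx":0,"dy":0,"dz":0,"roll":0}]';python3 -m inch '[{"grip":-1,"dx":0,"dy":0,"dz":0,"roll":0}]'; done | grep -E 'pos|ft'
```

```text
ee_pos: [576.2, 25.0, 165.4]
ft_force: [-1.5, 0.2, 2.5]
ee_pos: [576.2, 25.1, 165.4]
ft_force: [-0.9, -0.4, 1.7]
ee_pos: [576.6, 25.0, 164.5]
ft_force: [-1.0, 0.3, 2.9]
ee_pos: [576.6, 25.1, 164.5]
ft_force: [-1.2, -0.3, 3.6]
```

```bash
for i in 1; do python3 -m inch '[{"grip":-1,"dx":-0.0004,"dy":0,"dz":0.0009,"roll":0},{"grip":-1,"dx":0,"dy":0,"dz":0,"roll":0},{"grip":-1,"dx":0,"dy":0,"dz":0,"roll":0}]'; python3 -m inch '[{"grip":-1,"dx":0,"dy":0,"dz":0,"roll":0}]'; python3 -m inch '[{"grip":-1,"dx":-0.0004,"dy":0,"dz":0.0009,"roll":0},{"grip":-1,"dx":0,"dy":0,"dz":0,"roll":0},{"grip":-1,"dx":0,"dy":0,"dz":0,"roll":0}]';python3 -m inch '[{"grip":-1,"dx":0,"dy":0,"dz":0,"roll":0}]';python3 -m inch '[{"grip":-1,"dx":0,"dy":0,"dz":0,"roll":0}]'; done | grep -E 'pos|ft'
```

```text
ee_pos: [577.0, 25.1, 163.6]
ft_force: [-2.2, -0.7, 3.0]
ee_pos: [577.0, 25.1, 163.6]
ft_force: [-1.1, 0.4, 3.9]
ee_pos: [577.4, 25.1, 162.7]
ft_force: [-2.3, 0.7, 4.1]
ee_pos: [577.4, 25.0, 162.7]
ft_force: [-2.0, -0.2, 4.0]
ee_pos: [577.4, 25.0, 162.7]
ft_force: [-1.9, -0.2, 4.5]
```

The axial force is about 4.7 N, right at the click. I'll add 0.9 mm for margin, still well short of overtravel, and then withdraw.

```bash
for i in 1; do python3 -m inch '[{"grip":-1,"dx":-0.0004,"dy":0,"dz":0.0008,"roll":0},{"grip":-1,"dx":0,"dy":0,"dz":0,"roll":0},{"grip":-1,"dx":0,"dy":0,"dz":0,"roll":0}]'; python3 -m inch '[{"grip":-1,"dx":0,"dy":0,"dz":0,"roll":0}]'; python3 -m inch '[{"grip":-1,"dx":0,"dy":0,"dz":0,"roll":0}]';python3 -m inch '[{"grip":-1,"dx":0,"dy":0,"dz":0,"roll":0}]'; done | grep -E 'pos|ft'
```

```text
ee_pos: [577.8, 25.0, 161.9]
ft_force: [-1.8, 0.1, 5.0]
ee_pos: [577.8, 25.1, 161.9]
ft_force: [-2.0, -0.9, 5.5]
ee_pos: [577.8, 25.0, 161.9]
ft_force: [-2.6, -0.1, 5.5]
ee_pos: [577.8, 25.1, 161.9]
ft_force: [-2.7, -0.7, 4.7]
```

The axial force averages about 5.6 N, above the 4.5 N click and below 7.5 N. Withdrawing along the axis.

```bash
python3 -m inch '[{"grip":-1,"dx":0.0008,"dy":0,"dz":-0.0018,"roll":0},{"grip":-1,"dx":0.0012,"dy":0,"dz":-0.0027,"roll":0},{"grip":-1,"dx":0.004,"dy":0,"dz":-0.009,"roll":0},{"grip":-1,"dx":0.01,"dy":0,"dz":-0.03,"roll":0},{"grip":-1,"dx":0.03,"dy":0.03,"dz":-0.03,"roll":0},{"grip":-1,"dx":0.04,"dy":0.04,"dz":0,"roll":0},{"grip":-1,"dx":0.03,"dy":0.04,"dz":0,"roll":0},{"grip":-1,"dx":0,"dy":0.04,"dz":0,"roll":0}]'; python3 -m inch '[{"grip":-1,"dx":0,"dy":0,"dz":0,"roll":0},{"grip":-1,"dx":0,"dy":0,"dz":0,"roll":0},{"grip":-1,"dx":0,"dy":0,"dz":0,"roll":0},{"grip":-1,"dx":0,"dy":0,"dz":0,"roll":0}]'
python3 - <<'E'
from meas import *
q=[]
for n in('scene','top'):
  im,d=take(n,n+'8')
  h,d=hsv(n+'8');m=blob(h,'red',*( (352,220) if n=='top' else (371,241)),20);v,u=np.nonzero(m);q.append((u.mean(),v.mean()));print(n,len(u),q[-1])
  a=np.load(f"pics/{'s7' if n=='scene' else 't7'}.npz")['im'].astype(int);print('changed px in bench area',(abs(a-im).max(2)[200:320,180:470]>60).sum())
E
```

```text
time_s: 29.55
ee_pos: [464.2, 170.3, 234.9]
ee_rot: [-0.0, 0.001, 1.0, -0.001]
ft_force: [1.6, 0.0, -0.6]
opening: 0.0
grasp_force: 0.0
time_s: 29.95
ee_pos: [468.4, 168.0, 234.1]
ee_rot: [-0.0, 0.003, 1.0, -0.0]
ft_force: [-0.5, -0.5, -0.0]
opening: 0.1
grasp_force: 0.0
scene 92 (np.float64(368.44565217391306), np.float64(240.4673913043478))
changed px in bench area 615
top 61 (np.float64(352.655737704918), np.float64(221.1639344262295))
changed px in bench area 1224
```

```bash
python3 -c "
from station import *
print(hand_in())"
```

```text
the job is handed in; nothing more can be done
None
```

I loaded blue, yellow and red in that order, caps up, and handed the job in at about 30 s. I pressed red along the tube to about 5.6 N, an estimated 4–5 mm of travel. That is past the 4.5 N click and short of overtravel, but the click is inferred from force and travel because the lever isn't reported. The red cap then returned to its pre-press position in both camera views.

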